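Nest a build's retained samples

ROBOT

A 7-joint arm with a two-finger parallel gripper is mounted at the origin on a cart in front of the work surface, level with it; the furniture and walls round the work are solid. World frame = base frame: x ahead of the robot, y to its left, z up, the work surface at z = 0. Lengths are in m, angles in rad, forces in N, time in s.
With the tool pointing down it reaches from about 0.4 to 0.875 m from the base axis. Payload 6.5 kg.
Tool frame: the origin (TCP) lies between the finger pads; the fingertips stand 19 mm ahead of it and the grasp point (between the pads) is the TCP; z points along the fingers, y is the direction in which the jaws open and shut (so a half turn about z gives the same grasp; the last joint's range is limited). The gripper opens to 85 mm and grips with 20 to 120 N. Pads are 22 mm wide; open, the fingers measure 114 mm over their backs; the gripper's body (76 mm by 85 mm) begins 54 mm behind the grasp point. The pads swing forward as they close: fully open they stand 13 mm farther back than shut.
Start: joints at [-1.251, 0.536, -0.004, 1.538, 0.003, 1.067, -0.071], TCP at [0.245, 0.602, 0.25] pointing down, gripper open.
Joint ranges: [-2.7, 2.7], [-0.37, 2.16], [-1.27, 1.26], [0.24, 2.4], [-1.31, 4.45], [0.19, 1.91], [-2.76, 2.76]. Speed limits (rad/s): [2.39, 2.39, 3.14, 3.14, 3.14, 3.14, 3.14].

INTERFACE

Orientations are given as a unit quaternion [x, y, z, w].
In Python, from station import r, vision, ticket, nets gives the robot as it stands. The module is installed in compiled form; this text tells all that it offers. Calls block until the motion is done:
- r.movep(position, orientation): joint-space move of the TCP to a pose.
- r.movel(position, frame=None, v=0.15): straight line of the TCP; frame=None keeps the orientation; v is the mean speed in m/s.
- r.goto_joints(angles): joint-space move.
- r.set_gripper(opening): opening from 0.0 (shut) to 1.0 (fully open); the grip force is fixed at half the most; returns when the fingers have stopped.
- r.hold(seconds).
- r.solve_ik(position, orientation): joint angles nearest the present ones, or None.
- r.observe(): the state.
- vision.grab_frame(name): name is "scene" or "top" or "wrist"; returns the picture (384x512x3 uint8, red, green, blue); there is no depth.
- vision.get_calibration(name): a dict with "fov_y" (degrees; the focal length in pixels is half the picture's height over the tangent of half this angle, whatever the lens; pixels are square), "cx", "cy" (the principal point, pixels), "distortion" ([k1, k2, p1, p2, k3] as OpenCV has them; the pictures are not rectified), "xyz" and "orientation" of the camera in the world. Camera axes: x right, y up, looking along -z (the intrinsics and any distortion apply to the point x, -y, -z); pixel columns grow to the right and rows downward; lengths in m; the calibration is good to about 2 mm. A picture is of the moment at which its call begins: read the wrist's pose just before it. get_calibration takes no time and is no camera call; for the wrist camera it gives the pose at the moment of the call.
A pose or a line that the arm cannot do raises r.IKError and nothing moves.
- ticket.finish_job(): hands the job in, once; it reports no verdict.
Trained networks look in the newest picture that a camera, given by its name, has taken for a name from the list of things; names that differ only in an ending like _2 or _b are one class to them, and where a whole thing is asked for, a point or a joint stands for the part that bears it (a point fixed in the world has none). Each returns a list of dicts, best first, with "conf" (0 to 1); they miss things now and then, are a little off and sometimes report something else, mostly with a low value. They report only what shows in the picture. A call takes as long as a camera call.
- nets.boxes_of(camera, label): "xyz" ([x, y, z] in m, in world coordinates, good to about 4 mm: the middle of the surface that is visible of it).
- nets.cut_out(camera, label): "pixels" (384x512 bool, what is visible of it).
The state is a dict: "time": time; "joint_positions": joint angles; "qvel": joint speeds; "joint_efforts": joint torques, N m; "tool_pos": TCP position; "eef_rot": TCP orientation; "contact_force": force on the tool from outside, world axes, zero at the start; "wrist_torque": the same for the moment, N m; "finger_gap": opening from 0.0 (shut) to 1.0 (fully open).
Only numpy, scipy, OpenCV 4.12 (cv2) and the standard library are available. Lean on these libraries where they do the work, as an engineer would, in place of code of your own. Each camera call takes 0.05 s, during which the arm holds its last target.

TASK

File the retained samples of the finished print: put the amber jar, the red-lidded jar, the slim vial and the tensile bar each into the nest whose pocket matches its shape and size, seated on the pocket floor, with the jars and vial upright and the bar flat along its nest. The white jar and the printed gear do not belong to the set: leave them where they are.

Things in the scene. Friction and masses are not known exactly. Their poses are not given: they have to be found in the camera images.
- amber_jar_center (a point): centre, half-way up, of the amber jar with a black lid, the largest jar: upright round body of 58 mm diameter, 78 mm tall, standing on the worktop (z = 0); z up; under 0.5 kg
- red_lid_jar_center (a point): centre, half-way up, of the small white jar with a red lid: upright round body of 42 mm diameter, 55 mm tall, standing on the worktop (z = 0); z up; under 0.5 kg
- vial_center (a point): centre, half-way up, of the slim amber vial with a white cap: upright round body of 17 mm diameter, 44 mm tall, standing on the worktop (z = 0); z up; under 0.5 kg; hold it in its upper half so that the fingertips stay above the nest's rim
- tensile_bar_center (a point): centre, half-way up, of the printed tan tensile bar (flat dog-bone test piece) lying flat: 60 mm long along its y axis, 12 mm wide along x at its ends (a little narrower in the middle), 8 mm thick; z up; both ends are alike
- large_nest: fixed square grey-painted metal plate, 88 x 88 mm and 10 mm high, with one round, dark-lined pocket of 70 mm diameter, for the amber jar. The pocket is 6 mm deep: its floor is 4 mm above the worktop. Origin: centre of the plate's underside, on the worktop; z up; the pocket is centred on it; the sides run along its own x and y
- medium_nest: fixed square grey-painted metal plate, 72 x 72 mm and 10 mm high, with one round, dark-lined pocket of 54 mm diameter, for the red-lidded jar. The pocket is 6 mm deep: its floor is 4 mm above the worktop. Origin: centre of the plate's underside, on the worktop; z up; the pocket is centred on it; the sides run along its own x and y
- small_nest: fixed square grey-painted metal plate, 48 x 48 mm and 10 mm high, with one round, dark-lined pocket of 29 mm diameter, for the vial. The pocket is 6 mm deep: its floor is 4 mm above the worktop. Origin: centre of the plate's underside, on the worktop; z up; the pocket is centred on it; the sides run along its own x and y
- bar_nest: fixed oblong grey-painted metal nest for the tensile bar, 86 mm long along its y axis, 38 mm wide along x, with a floor 4 mm above the worktop and walls up to 10 mm; the pocket is dark-lined, 72 x 24 mm; the long side walls are left out over the middle 40 mm of the length, so that fingers closing along x have room down to the floor. Origin: centre of its underside, on the worktop; z up
- white_jar_center (a point): centre of the white jar with a white lid, 50 mm diameter, 62 mm tall; it stays where it stands, at the right rear of the work
- gear_center (a point): centre of the printed tan gear, 34 mm diameter, 10 mm thick; it stays where it lies, at the left edge of the work

How it is judged:
By the outcome, as a careful person would: the job done as asked, in the order asked, and still so for the second after the job is handed in, with the robot touching nothing.
It also fails if it takes over 109 s, if anything falls off the work surface, if the arm or the gripper's body presses on something with over 40 N, if the wrist force passes 120 N, or if a joint passes its speed limit or range.

## Working session

There is one attempt and no reset: what is moved stays moved. The work goes in short steps, each a Python script; the robot and the scene stay as the last script left them, time stands still between calls to the robot, and variables do not carry over. Pictures are saved under pics/ and viewed, and the job is handed in when it is done.

```bash
mkdir -p pics; ls; python3 - <<'E'
from station import r, vision, ticket, nets
import cv2,json
o=r.observe();print({k:o[k] for k in("time","tool_pos","eef_rot","finger_gap")})
for n in("scene","top","wrist"):
    f=vision.grab_frame(n);cv2.imwrite(f"pics/{n}0.png",f[:,:,::-1]);print(n,vision.get_calibration(n))
L=["amber_jar_center","red_lid_jar_center","vial_center","tensile_bar_center","large_nest","medium_nest","small_nest","bar_nest","white_jar_center","gear_center"]
for n in("scene","top"):
    for l in L:
        print(n,l,[(round(d["conf"],2),[round(float(v),3) for v in d["xyz"]]) for d in nets.boxes_of(n,l)[:3]])
E
```

```text
pics
{'time': 0.0, 'tool_pos': array([0.24440528, 0.60164516, 0.24938186]), 'eef_rot': array([ 1.91691252e-01,  9.81454867e-01, -8.94244874e-04, -9.23305963e-05]), 'finger_gap': 0.9964903458213606}
scene {'fov_y': 50.949993602436344, 'cx': 257.1562261032074, 'cy': 194.30508941455446, 'distortion': array([0.0227637, 0.       , 0.       , 0.       , 0.       ]), 'xyz': array([-0.16219951,  0.58379425,  0.54211788]), 'orientation': array([-0.23664358,  0.45028267,  0.75622051, -0.411553  ])}
top {'fov_y': 53.48161201940772, 'cx': 260.96486819911763, 'cy': 193.4128051847656, 'distortion': array([0.03658508, 0.        , 0.        , 0.        , 0.        ]), 'xyz': array([0.45589279, 0.06152669, 1.16650842]), 'orientation': array([ 0.03319459, -0.03665309, -0.69719818,  0.71517087])}
wrist {'fov_y': 65.91382060770117, 'cx': 256.1476119224025, 'cy': 194.6872831954685, 'distortion': array([-0.07057055,  0.        ,  0.        ,  0.        ,  0.        ]), 'xyz': array([0.17217953, 0.63182333, 0.37138497]), 'orientation': array([-0.12786511, -0.08610134,  0.55162486,  0.81972379])}
scene ambe
[... 340 characters left out ...]
, -0.032, 0.007])]
scene bar_nest [(0.65, [0.473, 0.283, 0.001]), (0.31, [0.642, -0.033, 0.007])]
scene white_jar_center [(0.6, [0.646, -0.177, 0.04])]
scene gear_center [(0.5, [0.647, 0.399, 0.009])]
top amber_jar_center [(0.92, [0.482, -0.263, 0.081])]
top red_lid_jar_center [(0.44, [0.49, 0.009, 0.056])]
top vial_center []
top tensile_bar_center [(0.6, [0.628, 0.123, 0.009])]
top large_nest [(0.58, [0.478, 0.152, 0.012])]
top medium_nest [(0.78, [0.49, -0.125, 0.011])]
top small_nest [(0.8, [0.647, -0.033, 0.008])]
top bar_nest [(0.94, [0.476, 0.28, 0.009]), (0.35, [0.488, -0.124, 0.011])]
top white_jar_center [(0.75, [0.658, -0.185, 0.06])]
top gear_center [(0.63, [0.657, 0.402, 0.011])]
```

View pics/scene0.png

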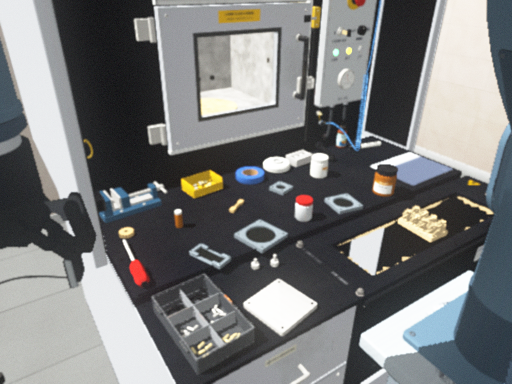

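View pics/top0.png

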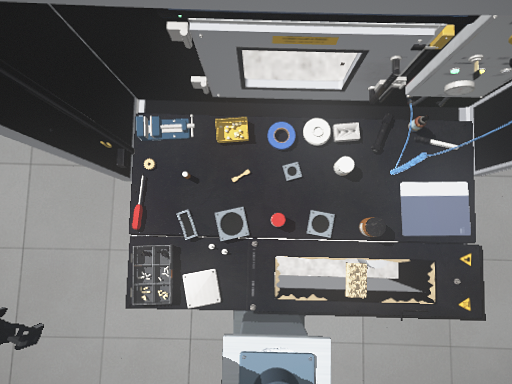

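View pics/wrist0.png

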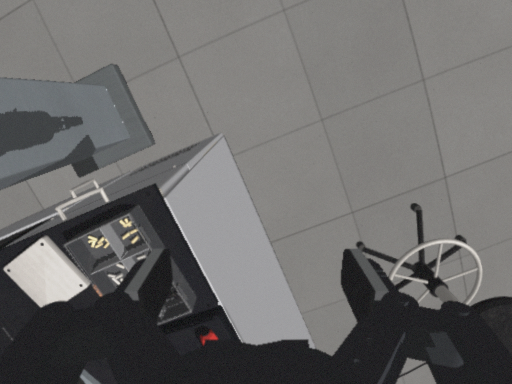

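The scene picture shows all the items: amber jar (384,180), red jar (304,208), vial (179,217), bar (236,205), and nests at large (261,235), medium (343,203), small (281,187) and bar (210,256). The nets missed the vial. In the top picture it stands at (185,174). Next I'll write helpers and take wrist survey views.

```bash
cat > h.py <<'E'
from station import r, vision, ticket, nets
import numpy as np, cv2, json
from scipy.spatial.transform import Rotation as R
from scipy.optimize import minimize
def K(c):
    f=192/np.tan(np.radians(c["fov_y"])/2); return np.array([[f,0,c["cx"]],[0,f,c["cy"]],[0,0,1.]])
def ext(c):
    Rw=R.from_quat(c["orientation"]).as_matrix()@np.diag([1,-1,-1]); return Rw,np.array(c["xyz"])
def proj(c,P):
    Rw,t=ext(c); Rc=Rw.T
    p,_=cv2.projectPoints(np.atleast_2d(P).astype(float),cv2.Rodrigues(Rc)[0],-Rc@t,K(c),np.array(c["distortion"])); return p[:,0]
def unproj(c,uv,z):
    Rw,t=ext(c); n=cv2.undistortPoints(np.array(uv,float).reshape(-1,1,2),K(c),np.array(c["distortion"]))[:,0]
    d=np.c_[n,np.ones(len(n))]@Rw.T; s=(z-t[2])/d[:,2]; return t+d*s[:,None]
A=np.linspace(0,2*np.pi,40,endpoint=False)
def cyl(rad,h): return np.array([[rad*np.cos(a),rad*np.sin(a),z] for a in A for z in(0,h)])
def box(w,l,h): return np.array([[x*w/2,y*l/2,z] for x in(-1,1) for y in(-1,1) for z in(0,h)])
M={"amber_jar_center":cyl(.029,.078),"red_lid_jar_center":cyl(.021,.055),"vial_center":cyl(.0085,.044),"tensile_bar_center":box(.012,.060,.008),
"large_nest":box(.088,.088,.010),"medium_nest":box(.072,.072,.010),"small_nest":box(.048,.048,.010),"bar_nest":box(.038,.086,.010),"white_jar_center":cyl(.025,.062),"gear_center":cyl(.017,.010)}
ISC=lambda l: "jar" in l or "vial" in l or "gear" in l
def soft(c,pts,S=4):
    p=cv2.convexHull(np.float32(proj(c,pts)))
    m=np.zeros((384,512),np.uint8); cv2.fillConvexPoly(m,np.int32(np.round(p*16)),255,cv2.LINE_AA,4); return m/255.
def fit(c,mask,l,zb=0):
    pts=M[l]; mask=cv2.morphologyEx(mask.astype(np.uint8),cv2.MORPH_CLOSE,np.ones((9,9))).astype(float)
    cs,_=cv2.findContours(mask.astype(np.uint8),cv2.RETR_EXTERNAL,cv2.CHAIN_APPROX_NONE)
    k=max(cs,key=cv2.contourArea); mask=cv2.drawContours(np.zeros((384,512),np.uint8),[cv2.convexHull(k)],-1,1,-1).astype(float)
    mm=np.argwhere(mask>0).mean(0)[::-1]; x0=unproj(c,[mm],pts[:,2].max()/2)[0,:2]
    def T(q):
        a=q[2] if len(q)>2 else 0; Rz=np.array([[np.cos(a),-np.sin(a),0],[np.sin(a),np.cos(a),0],[0,0,1]])
        return pts@Rz.T+[q[0],q[1],zb]
    def cost(q):
        m=soft(c,T(q)); return 1-np.minimum(m,mask).sum()/max(1,np.maximum(m,mask).sum())
    best=None
    for a0 in ([None] if ISC(l) else np.arange(0,np.pi,np.pi/6)):
        s0=np.array(list(x0)+([] if a0 is None else [a0]))
        sim=[s0]+[s0+d for d in np.diag([.006,.006]+([] if a0 is None else [.2]))]
        q=minimize(cost,s0,method="Nelder-Mead",options=dict(initial_simplex=np.array(sim),xatol=1e-5,fatol=1e-5,maxiter=200))
        if best is None or q.fun<best.fun: best=q
    return best.x,1-best.fun
def look(cam,labels,name=None,minconf=.3,zb=0):
    c=vision.get_calibration(cam); f=vision.grab_frame(cam); img=f[:,:,::-1].copy(); out={}
    for l in labels:
        for d in nets.cut_out(cam,l)[:1]:
            if d["pixels"].sum()<20 : continue
            q,i=fit(c,d["pixels"],l,zb); out[l]=q
            print(cam,l,"conf",round(d["conf"],2),"iou",round(i,2),np.round(q,4).tolist())
            pts=M[l]; a=q[2] if len(q)>2 else 0; Rz=R.from_euler("z",a).as_matrix()
            h=cv2.convexHull(np.float32(proj(c,pts@Rz.T+[q[0],q[1],zb])))
            cv2.polylines(img,[np.int32(h)],True,(0,255,0) if d["conf"]>.4 else (0,0,255),1)
    if name: cv2.imwrite(f"pics/{name}.png",img)
    return out,f,c
def quat(yaw): # tool down; tool y direction at world angle yaw
    y=np.array([np.cos(yaw),np.sin(yaw),0]); z=np.array([0,0,-1.]); x=np.cross(y,z)
    return R.from_matrix(np.c_[x,y,z]).as_quat()
E
python3 - <<'E'
from h import *
for n in("top","scene"): look(n,list(M),n+"1")
o=r.observe();c=vision.get_calibration("wrist")
Rt=R.from_quat(o["eef_rot"]);print("cam in tool",Rt.inv().apply(np.array(c["xyz"])-o["tool_pos"]), "view dir in tool",Rt.inv().apply(R.from_quat(c["orientation"]).apply([0,0,-1])))
for y in (0,np.pi/2,np.pi,-np.pi/2):
  for p in ([.48,-.26],[.48,.15],[.65,-.03],[.63,.12],[.48,.28],[.62,.3]):
    q=r.solve_ik([*p,.25],quat(y)); print(round(y,2),p,None if q is None else np.round(q,2))
E
```

```text
top red_lid_jar_center conf 0.54 iou 0.77 [0.4903, 0.0093]
top vial_center conf 0.61 iou 0.59 [0.6207, 0.2897]
top tensile_bar_center conf 0.37 iou 0.85 [0.6257, 0.1232, 0.5696]
top large_nest conf 0.65 iou 0.9 [0.4768, 0.1459, 0.2518]
top medium_nest conf 0.7 iou 0.9 [0.4849, -0.1248, 1.4226]
top small_nest conf 0.68 iou 0.9 [0.6434, -0.0338, 0.2896]
top bar_nest conf 0.76 iou 0.9 [0.4705, 0.2804, 1.9099]
top white_jar_center conf 0.87 iou 0.82 [0.6583, -0.1875]
top gear_center conf 0.51 iou 0.72 [0.6514, 0.4013]
scene amber_jar_center conf 0.96 iou 0.91 [0.4805, -0.2705]
scene red_lid_jar_center conf 0.94 iou 0.9 [0.496, 0.0034]
scene tensile_bar_center conf 0.52 iou 0.7 [0.6293, 0.1171, 0.6351]
scene large_nest conf 0.57 iou 0.5 [0.6982, -0.222, 0.0262]
scene medium_nest conf 0.56 iou 0.89 [0.4858, -0.1259, -0.2129]
scene small_nest conf 0.5 iou 0.84 [0.646, -0.0367, 0.4489]
scene bar_nest conf 0.68 iou 0.9 [0.4746, 0.2803, -1.1557]
scene white_jar_center conf 0.8 iou 0.86 [0.6623, -0.1915]
scene gear_center conf 0.71 iou 0.58 [0.6613, 0.4031]
cam in tool [ 0.07827032  0.00045883 
[... 847 characters left out ...]
1.07 -2.18]
3.14 [0.48, 0.15] [-0.24  0.29 -0.18  1.91  0.07  0.94  2.69]
3.14 [0.65, -0.03] [-0.67  0.79  1.09  1.58 -0.73  1.23 -2.59]
3.14 [0.63, 0.12] [ 0.4   0.77 -1.08  1.52  0.7   1.27  2.38]
3.14 [0.48, 0.28] [-0.37  0.4  -0.31  1.78  0.14  0.99  2.41]
3.14 [0.62, 0.3] [-0.32  0.63 -0.31  1.41  0.2   1.14  2.48]
-1.57 [0.48, -0.26] [-0.25  0.48  0.89  1.85 -0.44  1.01 -0.74]
-1.57 [0.48, 0.15] [-0.97  0.34  0.72  1.95 -0.28  0.94 -1.69]
-1.57 [0.65, -0.03] [-0.51  0.64  0.75  1.57 -0.47  1.12 -1.22]
-1.57 [0.63, 0.12] [-0.72  0.61  0.69  1.59 -0.42  1.1  -1.49]
-1.57 [0.48, 0.28] [-1.12  0.44  0.68  1.82 -0.32  0.99 -1.88]
-1.57 [0.62, 0.3] [-0.93  0.69  0.67  1.45 -0.44  1.16 -1.76]
```

```bash
python3 - <<'E'
from h import *
r.movep([.55,.2,.33],quat(np.pi/2)); print(r.observe()["time"])
look("wrist",["vial_center","tensile_bar_center","large_nest","bar_nest","red_lid_jar_center","small_nest","gear_center"],"wA")
r.movep([.55,-.13,.33],quat(np.pi/2)); print(r.observe()["time"])
look("wrist",["amber_jar_center","red_lid_jar_center","medium_nest","large_nest","small_nest","white_jar_center","tensile_bar_center"],"wB")
print(r.observe()["time"])
E
python3 -c "
import cv2,numpy as np
for n in 'AB': i=cv2.imread(f'pics/w{n}.png'); cv2.imwrite(f'pics/w{n}r.png',cv2.resize(i,(800,600)))"
```

```text
4.1083
wrist vial_center conf 0.67 iou 0.75 [0.6225, 0.2866]
wrist tensile_bar_center conf 0.71 iou 0.91 [0.6271, 0.1237, 0.5535]
wrist large_nest conf 0.77 iou 0.97 [0.4797, 0.1459, 1.8096]
wrist bar_nest conf 0.86 iou 0.94 [0.475, 0.2804, 1.9377]
wrist red_lid_jar_center conf 0.57 iou 0.89 [0.4952, 0.0094]
wrist small_nest conf 0.93 iou 0.95 [0.6453, -0.0335, 0.2834]
wrist gear_center conf 0.87 iou 0.83 [0.6558, 0.4036]
5.7583
wrist amber_jar_center conf 0.55 iou 0.92 [0.4809, -0.2679]
wrist red_lid_jar_center conf 0.79 iou 0.89 [0.4945, 0.0051]
wrist medium_nest conf 0.74 iou 0.92 [0.4865, -0.123, -0.162]
wrist small_nest conf 0.55 iou 0.91 [0.6454, -0.0355, 0.3377]
wrist white_jar_center conf 0.85 iou 0.9 [0.6597, -0.1875]
wrist tensile_bar_center conf 0.59 iou 0.86 [0.628, 0.1216, 0.5333]
6.1583
```

View pics/wAr.png

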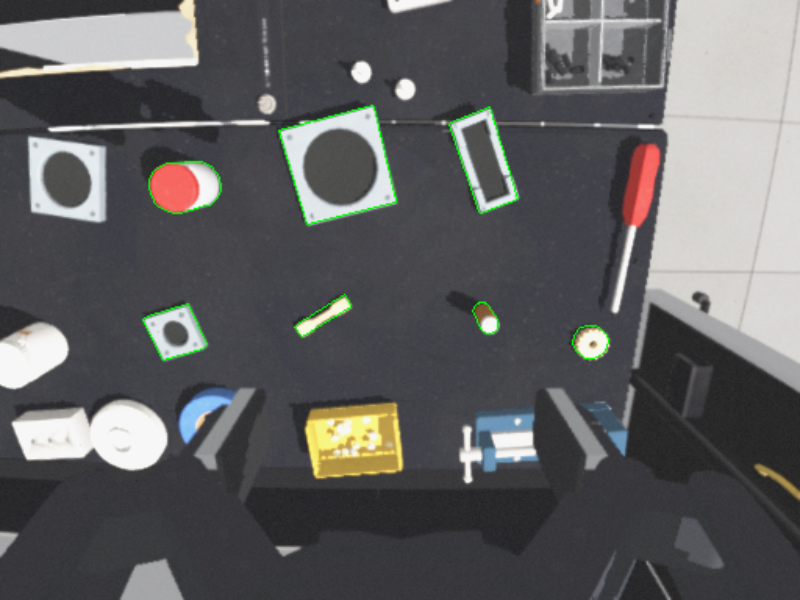

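View pics/wBr.png

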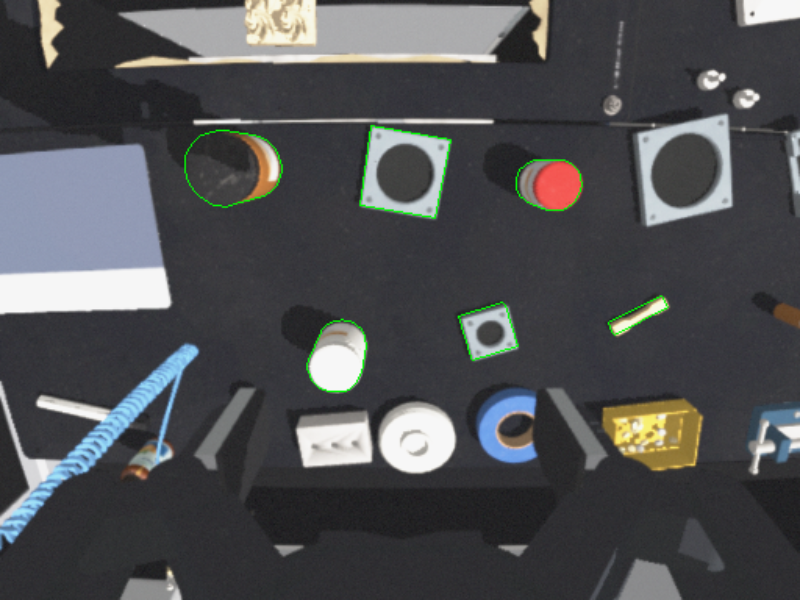

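Both wrist overlays match the picture: every green outline lies on its object, including the amber jar (230,168) in B, the vial (485,318) in A and the bar (323,316) in A. Wrist, top and scene estimates agree to within about 3-4 mm. I'll start with the amber jar.

```bash
cat >> h.py <<'E'
def st(tag):
    o=r.observe(); print(tag,"t",round(o["time"],2),"pos",np.round(o["tool_pos"],4).tolist(),"gap",round(o["finger_gap"],3),"F",np.round(o["contact_force"],1).tolist()); return o
def pick(xy,yaw,z,lift=.2,pre=1.0):
    if abs(r.observe()["finger_gap"]-pre)>.05: r.set_gripper(pre)
    r.movep([*xy,.2],quat(yaw)); r.movel([*xy,z+.02],v=.2); r.movel([*xy,z],v=.06); st("at")
    r.set_gripper(0.0); st("closed"); r.movel([*xy,z+.01],v=.05); r.movel([*xy,lift],v=.2); st("lifted")
def place(xy,yaw,z,hi=.2,op=1.0,release=True):
    r.movep([*xy,hi],quat(yaw)); st("over"); r.movel([*xy,z+.02],v=.2); r.movel([*xy,z],v=.03); st("down")
    if release:
        r.set_gripper(op); st("open"); r.movel([*xy,hi],v=.15); st("up")
E
python3 - <<'E'
from h import *
pick([.4807,-.269],0,.045)
f=vision.grab_frame("scene");cv2.imwrite("pics/s_am.png",f[:,:,::-1])
f=vision.grab_frame("wrist");cv2.imwrite("pics/w_am.png",f[:,:,::-1])
E
```

```text
at t 8.47 pos [0.4804, -0.269, 0.0447] gap 0.997 F [-0.1, 0.4, 0.3]
closed t 8.85 pos [0.4809, -0.2692, 0.0456] gap 0.662 F [-1.2, 0.9, 5.6]
lifted t 10.07 pos [0.48, -0.2684, 0.1989] gap 0.663 F [-0.0, -0.9, -2.8]
```

View pics/s_am.png

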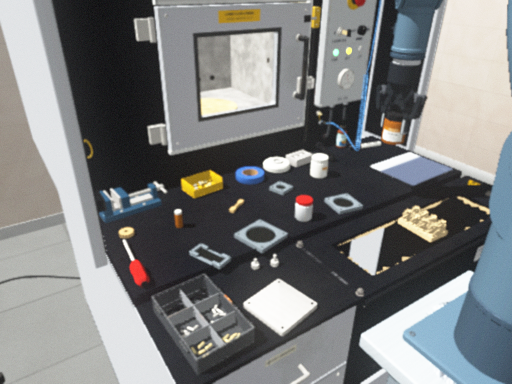

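View pics/w_am.png

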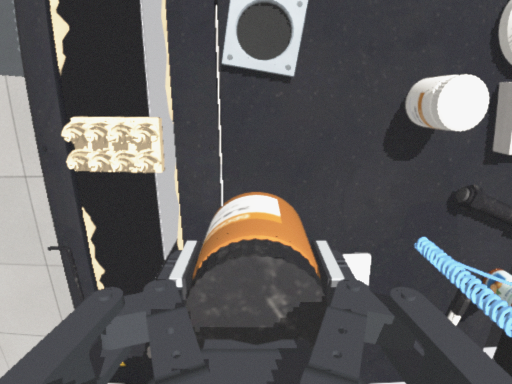

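The amber jar is held upright between the pads: orange body at (255,240) in the wrist view, gap 56 mm. Placing it now.

```bash
python3 - <<'E'
from h import *
place([.479,.146],0,.0495)
look("wrist",["amber_jar_center","large_nest"],"w_am2",zb=.004)
f=vision.grab_frame("scene");cv2.imwrite("pics/s_am2.png",f[:,:,::-1])
E
```

```text
over t 11.71 pos [0.4795, 0.1445, 0.2001] gap 0.656 F [0.3, 0.0, -2.7]
down t 13.32 pos [0.4787, 0.1459, 0.0496] gap 0.661 F [-3.0, -0.4, 3.8]
open t 13.72 pos [0.4792, 0.1461, 0.0495] gap 1.0 F [0.3, -0.0, 0.2]
up t 14.88 pos [0.4784, 0.1459, 0.1993] gap 1.003 F [-0.2, 0.4, -0.2]
wrist large_nest conf 0.76 iou 0.84 [0.4801, 0.147, 0.2391]
```

View pics/w_am2.png

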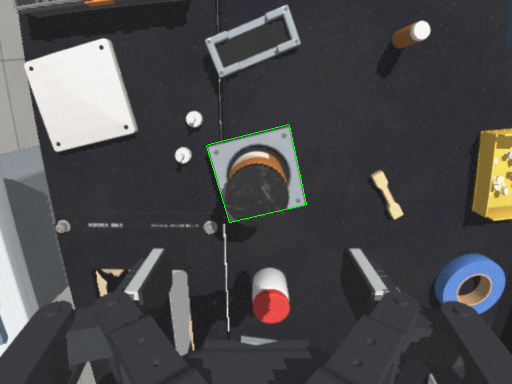

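View pics/s_am2.png

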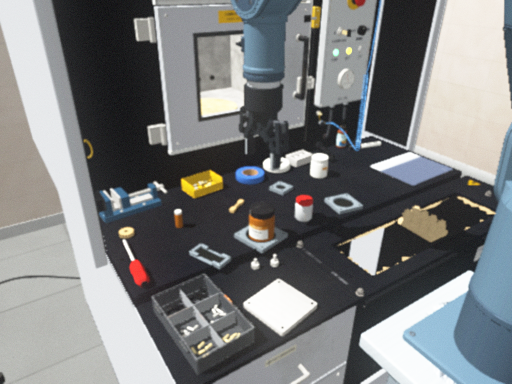

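The amber jar sits inside the pocket and upright, at (255,185) in the wrist view. Next is the red-lidded jar.

```bash
python3 - <<'E'
from h import *
look("wrist",["red_lid_jar_center"],"w_r0")
pick([.4945,.0068],0,.036)
f=vision.grab_frame("wrist");cv2.imwrite("pics/w_r1.png",f[:,:,::-1])
look("scene",["red_lid_jar_center"],"s_r1",zb=.164)
E
```

```text
wrist red_lid_jar_center conf 0.88 iou 0.88 [0.4942, 0.0071]
at t 17.14 pos [0.4943, 0.0067, 0.0357] gap 1.002 F [0.1, -1.1, -0.1]
closed t 17.62 pos [0.4946, 0.0068, 0.0365] gap 0.47 F [-0.5, 0.3, 6.1]
lifted t 18.89 pos [0.4937, 0.0069, 0.1991] gap 0.473 F [0.2, -0.1, -1.8]
scene red_lid_jar_center conf 0.56 iou 0.0 [0.7898, -0.2502]
```

View pics/w_r1.png

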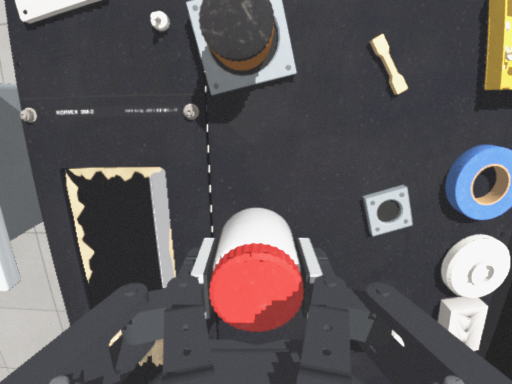

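View pics/s_r1.png

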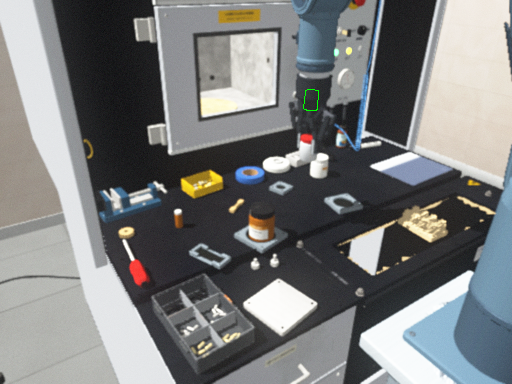

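The red jar is held upright, with its lid at (256,287) in the wrist view. The fitted outline in the scene view was spurious (IoU 0), so I'm ignoring it. I'll place the jar in the medium nest.

```bash
python3 - <<'E'
from h import *
place([.486,-.124],0,.0405)
look("wrist",["red_lid_jar_center","medium_nest"],"w_r2",zb=.004)
f=vision.grab_frame("scene");cv2.imwrite("pics/s_r2.png",f[:,:,::-1])
E
```

```text
over t 19.62 pos [0.4856, -0.1246, 0.1995] gap 0.469 F [0.7, 0.0, -1.6]
down t 21.29 pos [0.4856, -0.1239, 0.0405] gap 0.476 F [-2.0, 0.8, 4.1]
open t 21.81 pos [0.4861, -0.124, 0.0405] gap 1.0 F [-0.5, 0.2, 0.6]
up t 23.02 pos [0.4854, -0.1238, 0.1993] gap 0.996 F [-0.0, 0.6, -0.2]
wrist red_lid_jar_center conf 0.7 iou 0.9 [0.4854, -0.1218]
wrist medium_nest conf 0.66 iou 0.97 [0.4872, -0.1219, -0.1742]
```

View pics/w_r2.png

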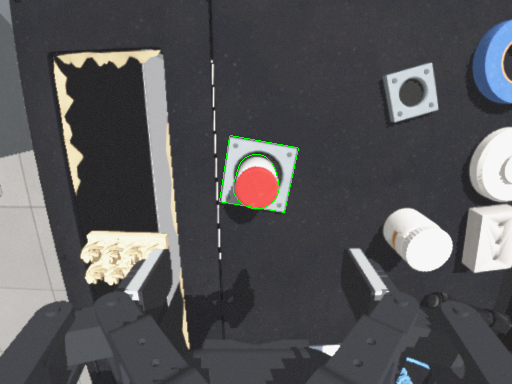

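View pics/s_r2.png

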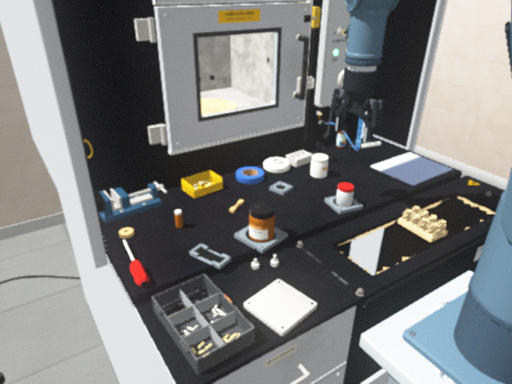

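The red jar is seated (IoU 0.9 at the 4 mm floor height, (257,180)). Next I'll look at the vial again close up and then pick it.

```bash
python3 - <<'E'
from h import *
r.movep([.622,.285,.2],quat(0)); st("hov")
look("wrist",["vial_center","gear_center","tensile_bar_center","bar_nest"],"w_v0")
E
```

```text
hov t 24.81 pos [0.6226, 0.2825, 0.2003] gap 1.005 F [0.1, 0.6, -0.4]
wrist vial_center conf 0.79 iou 0.77 [0.6237, 0.2893]
wrist gear_center conf 0.82 iou 0.88 [0.6561, 0.403]
wrist tensile_bar_center conf 0.74 iou 0.81 [0.6285, 0.1227, 0.5365]
wrist bar_nest conf 0.6 iou 0.96 [0.4754, 0.2816, 1.9574]
```

View pics/w_v0.png

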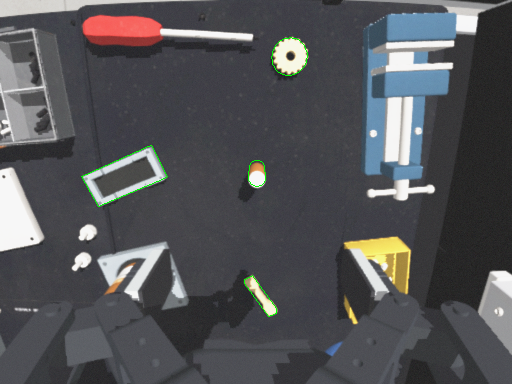

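```bash
python3 - <<'E'
from h import *
pick([.623,.2882],0,.034,pre=.6)
f=vision.grab_frame("wrist");cv2.imwrite("pics/w_v1.png",f[:,:,::-1])
E
```

```text
at t 27.11 pos [0.6228, 0.2881, 0.0336] gap 0.601 F [-0.3, -0.2, -0.7]
closed t 27.52 pos [0.6234, 0.2883, 0.0345] gap 0.173 F [-0.3, -0.4, 3.5]
lifted t 28.81 pos [0.622, 0.2881, 0.1985] gap 0.176 F [-0.1, -0.7, 0.2]
```

View pics/w_v1.png

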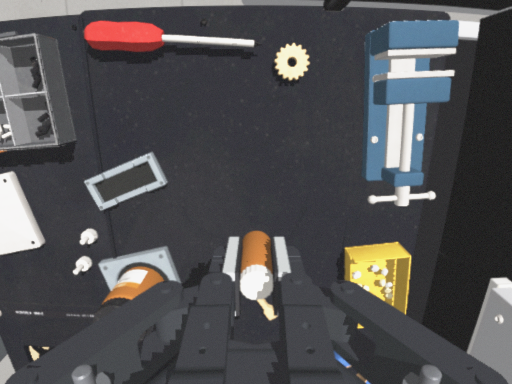

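The vial is held centred and upright at (257,262). I'll place it with a limited opening.

```bash
python3 - <<'E'
from h import *
place([.6453,-.0345],0,.0385,op=.6)
look("wrist",["vial_center","small_nest","tensile_bar_center"],"w_v2",zb=.004)
f=vision.grab_frame("scene");cv2.imwrite("pics/s_v2.png",f[:,:,::-1])
E
```

```text
over t 30.08 pos [0.6456, -0.032, 0.1996] gap 0.176 F [0.9, 0.6, 0.6]
down t 31.76 pos [0.6449, -0.0344, 0.0385] gap 0.178 F [-2.8, 0.1, 3.6]
open t 32.2 pos [0.6453, -0.0345, 0.0384] gap 0.598 F [-0.7, -0.3, 0.4]
up t 33.42 pos [0.6446, -0.0343, 0.1989] gap 0.598 F [0.6, -0.1, -0.4]
wrist vial_center conf 0.75 iou 0.8 [0.6454, -0.0339]
wrist small_nest conf 0.87 iou 0.95 [0.6461, -0.0328, 0.3036]
wrist tensile_bar_center conf 0.7 iou 0.94 [0.6279, 0.1216, 0.5694]
```

View pics/w_v2.png

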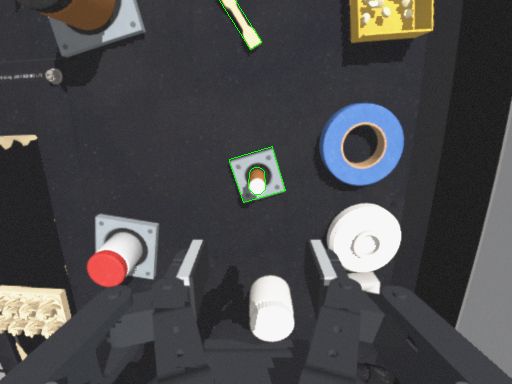

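View pics/s_v2.png

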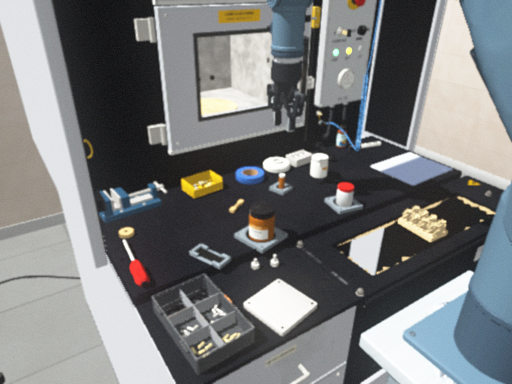

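The vial is in the small nest at (257,180) and upright. Next is the bar: look from above, then grip across its middle.

```bash
python3 - <<'E'
from h import *
r.movep([.628,.1222,.15],quat(.553)); r.hold(.2); st("hov")
o,f,c=look("wrist",["tensile_bar_center"],"w_b0")
q=o.get("tensile_bar_center")
if q is not None: print(q[2]%np.pi)
E
```

```text
hov t 34.58 pos [0.6286, 0.1203, 0.1505] gap 0.6 F [0.5, -0.7, 0.2]
wrist tensile_bar_center conf 0.57 iou 0.9 [0.6279, 0.1233, 0.574]
0.5739908943261509
```

View pics/w_b0.png

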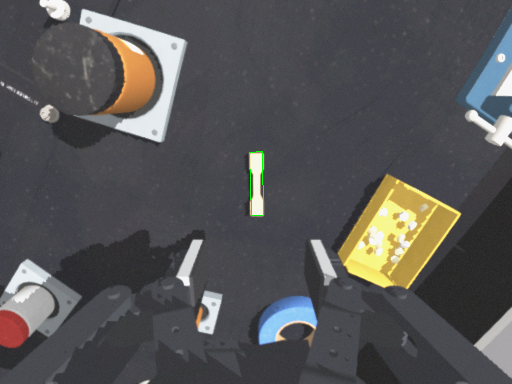

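The outline lies tightly on the bar at (256,184), parallel to the pads. Picking it up now.

```bash
python3 - <<'E'
from h import *
r.movel([.628,.123,.1],v=.15)
pick([.628,.123],.565,.0208,lift=.15,pre=.4)
f=vision.grab_frame("wrist");cv2.imwrite("pics/w_b1.png",f[:,:,::-1])
E
```

```text
at t 37.38 pos [0.6277, 0.123, 0.0205] gap 0.4 F [0.5, 0.9, 0.8]
closed t 37.72 pos [0.6284, 0.123, 0.0213] gap 0.112 F [0.5, 0.3, 3.1]
lifted t 38.82 pos [0.6271, 0.1231, 0.1488] gap 0.112 F [-0.2, 0.4, -0.5]
```

View pics/w_b1.png

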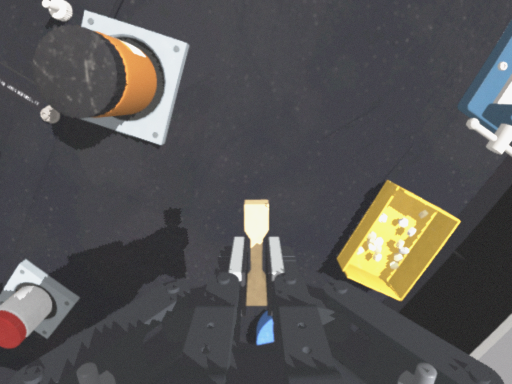

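The bar is held at its waist, level and in line with the pads (column 256, rows 200–305). I'll place it in the bar nest.

```bash
python3 - <<'E'
from h import *
r.movep([.475,.281,.2],quat(1.945)); r.hold(.2)
look("wrist",["bar_nest"],"w_b2a")
place([.475,.281],1.945,.0255,hi=.15,op=.35)
look("wrist",["tensile_bar_center","bar_nest"],"w_b2",zb=.004)
f=vision.grab_frame("scene");cv2.imwrite("pics/s_b2.png",f[:,:,::-1])
E
```

```text
wrist bar_nest conf 0.7 iou 0.95 [0.4737, 0.2809, 1.9309]
over t 40.38 pos [0.4742, 0.2801, 0.1492] gap 0.11 F [0.2, -0.3, 0.1]
down t 41.88 pos [0.4749, 0.2809, 0.0253] gap 0.108 F [0.1, -0.4, -0.4]
open t 42.21 pos [0.475, 0.281, 0.0255] gap 0.347 F [0.1, -0.9, 0.3]
up t 43.19 pos [0.4744, 0.2807, 0.1492] gap 0.353 F [0.2, 0.1, -1.0]
wrist tensile_bar_center conf 0.92 iou 0.9 [0.4753, 0.2821, 1.9489]
wrist bar_nest conf 0.61 iou 0.92 [0.4742, 0.2809, 1.9364]
```

View pics/w_b2.png

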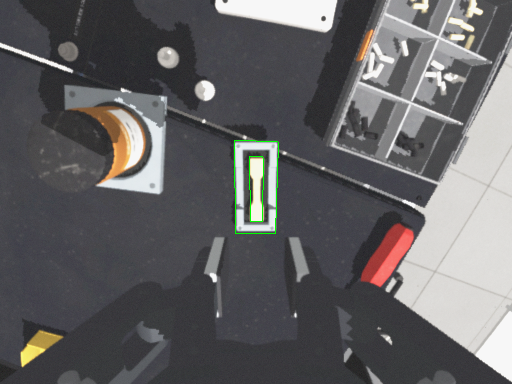

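View pics/s_b2.png

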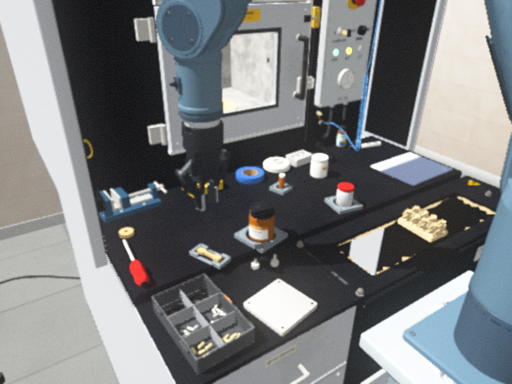

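The bar lies inside the pocket at (256,188), in line with the nest. I'll do a final survey of everything before handing in.

```bash
python3 - <<'E'
from h import *
r.movel([.4744,.2807,.3],v=.2)
r.movep([.55,.05,.36],quat(np.pi/2)); r.hold(.3)
look("wrist",["amber_jar_center","red_lid_jar_center","vial_center","tensile_bar_center"],"w_f",zb=.004)
look("wrist",["white_jar_center","gear_center","large_nest","medium_nest","small_nest","bar_nest"])
look("scene",["amber_jar_center","red_lid_jar_center","vial_center","tensile_bar_center"],zb=.004)
look("scene",["white_jar_center","gear_center"])
st("end")
i=cv2.imread("pics/w_f.png");cv2.imwrite("pics/w_fr.png",cv2.resize(i,(800,600)))
E
```

```text
wrist amber_jar_center conf 0.82 iou 0.93 [0.4791, 0.1424]
wrist red_lid_jar_center conf 0.59 iou 0.89 [0.4862, -0.122]
wrist vial_center conf 0.62 iou 0.79 [0.6446, -0.0354]
wrist tensile_bar_center conf 0.66 iou 0.92 [0.4757, 0.2815, 1.9538]
wrist white_jar_center conf 0.9 iou 0.88 [0.6609, -0.1875]
wrist gear_center conf 0.8 iou 0.71 [0.6573, 0.405]
wrist large_nest conf 0.86 iou 0.97 [0.4801, 0.1451, 0.2416]
wrist medium_nest conf 0.75 iou 0.96 [0.4871, -0.1226, 1.3851]
wrist small_nest conf 0.83 iou 0.89 [0.6455, -0.0328, 0.3492]
wrist bar_nest conf 0.73 iou 0.93 [0.4745, 0.2806, 1.9366]
scene amber_jar_center conf 0.61 iou 0.9 [0.4811, 0.1415]
scene red_lid_jar_center conf 0.7 iou 0.79 [0.4903, -0.129]
scene tensile_bar_center conf 0.53 iou 0.77 [0.4775, 0.2807, 1.8425]
scene white_jar_center conf 0.94 iou 0.86 [0.6617, -0.1907]
scene gear_center conf 0.24 iou 0.2 [0.4477, 0.163]
end t 46.58 pos [0.55, 0.05, 0.36] gap 0.35 F [-0.4, -0.0, -0.3]
```

View pics/w_fr.png

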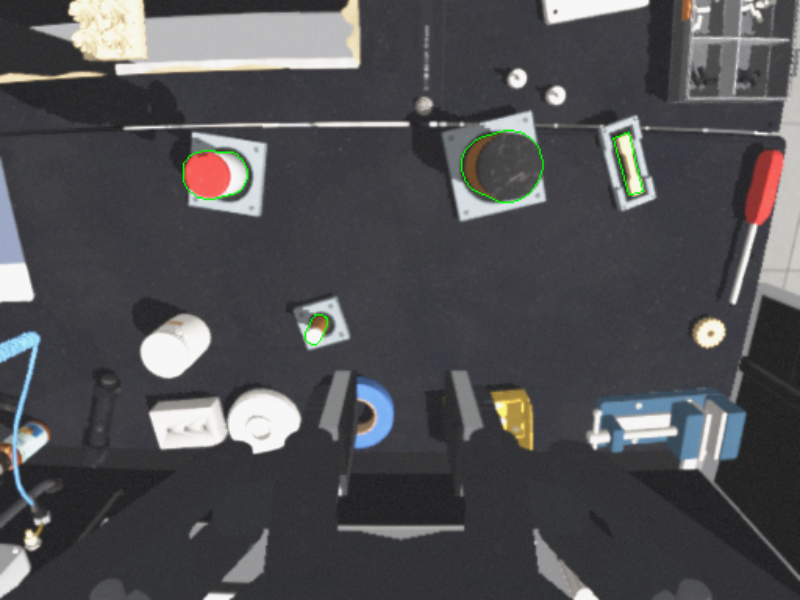

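Every item shows in its own nest: red jar (215,175), amber jar (503,166), vial (317,328) and bar (628,163). The white jar and gear are where they were.

```bash
python3 -c "
from station import r,ticket
print(ticket.finish_job(), r.observe()['time'])"
```

```text
the job is handed in; nothing more can be done
the job is handed in; nothing more can be done
```

I filed the amber jar, the red-lidded jar, the slim vial and the tensile bar, in that order, each in its matching nest. I handed the job in at about 47 s of the 109 s allowed. The arm was parked clear above the work, touching nothing.

- **Final wrist picture:** All four items show inside their pockets, about 1–3 mm off the nest centres. The jars and vial stand upright and the bar lies flat, within about 1° of its nest.
- **Seating:** I have no direct measurement of it. The three round items met the floor with about 4 N when set down. The bar showed no contact force and was released about half a millimetre above the floor. In the last wrist picture all four outlines fit at floor height.
- **White jar and gear:** I did not touch them, and the wrist camera found both within about 2 mm of where they started.
- **Checks that failed or disagreed:**
  - The last scene-camera view missed the vial and gave a false, low-confidence match for the gear.
  - It also put the red jar about 6 mm from its nest's centre. The clearer wrist views put it within about 1 mm, and I went by those.
  - A scene-camera fit of the red jar while it was held was plainly wrong, so I ignored it.

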